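Seat the lap on the grinder's keyed spindle and cap it

TASK

The grinding lap on the flat-lap machine was set down carelessly: its hub is riding on top of the spindle's two keys. Turn the lap on the spindle until the keyways drop over the keys and it sits fully home, then put the black hold-down cap over the spindle nose so that it sits flat on the hub. Leave the spirit lamp, tweezers and tape roll where they are.

Things in the scene. Friction and masses are not known exactly. Their poses are not given: they have to be found in the camera images.
- lap_machine: Bench flat-lap grinder, fixed. Grey-blue housing 215 (x) x 250 (y) x 63 mm high, dial and switch on the front (-x) face; on top a round grey splash pan, rim 198 mm across and 108 mm above the bench, inside radius about 92 mm. Origin on the bench under the middle of the pan, z up; the upright spindle's axis passes through it.
- spindle_nose (a point): Centre of the spindle's upper end, 144 mm above the bench; turns with the spindle, z up, x along the two keys and the red line painted across the end. The steel spindle is 22 mm in diameter; its last 7 mm taper to 17 mm. The flange on which the lap sits when home is 56 mm below this point.
- key_top (a point): Point on the spindle's axis at the height of the tops of the two keys, 102 mm above the bench; turns with the spindle, x along the keys. The brass keys, on opposite sides, are 8 mm wide, reach 16 mm from the axis and stand 14 mm high on the seat flange. Alike every half turn. Hidden under the lap at the start.
- spindle (a joint): Angle of the spindle in the machine, rad, positive counterclockwise from above; 0 = keys along the machine's x axis. 0.35 N m of friction holds it, so it stays still while the lap is turned on top of its keys; once the lap is keyed to it both turn together (harmless).
- lap: Grinding lap, about 0.55 kg: round plate 152 mm in diameter, 10 mm thick, dark abrasive on top, with a round steel hub. Origin: centre of the underside, z up; x along its two keyways. It starts level on the key tops, keyways 0.5 to 1.57 rad off the keys, either way round. Lined up within about 0.08 rad and let go, it drops 14 mm by its weight and is home, origin 56 mm below the spindle nose.
- hub_top (a point): Centre of the top of the lap's hub, 40 mm above the lap's underside, axes as the lap's. The hub is 46 mm in diameter and stands 30 mm above the plate. Its 24 mm bore goes right through, with two keyways on opposite sides along x, 11 mm wide and reaching 17 mm from the axis; a red dot on the hub marks each. Lap home: the spindle nose stands 16 mm above this point.
- cap: Black fluted hold-down cap, 42 mm in diameter, 32 mm high, 80 g, standing on the bench open side down. Origin: centre of the open underside, z up. Its blind bore is 26 mm wide and 21 mm deep. In place it rests flat on the hub's top, its origin 40 mm above the lap's, the spindle nose inside it.
- spirit_lamp: Small glass spirit lamp with black top, 66 mm wide, 63 mm high; bystander. Origin under its middle.
- tweezers1: Steel tweezers, 126 mm long, 9 mm high, lying on the bench; bystander. Origin under their middle.
- masking_tape: Roll of cream masking tape, 92 mm wide, 19 mm high, lying flat; bystander. Origin under its middle.
Not all that is in view belongs to the job. There is more than one size of the cap; the one meant has the size given above.

How it is judged:
By the outcome, as a careful person would: the job done as asked, in the order asked, and still so for the second after the job is handed in, with the robot touching nothing.
It also fails if it takes over 54 s, if anything falls off the work surface, if the arm or the gripper's body presses on something with over 40 N, if the wrist force passes 120 N, or if a joint passes its speed limit or range.

ROBOT

A 7-joint arm with a two-finger parallel gripper is mounted at the origin on a cart in front of the work surface, level with it; the furniture and walls round the work are solid. World frame = base frame: x ahead of the robot, y to its left, z up, the work surface at z = 0. Lengths are in m, angles in rad, forces in N, time in s.
With the tool pointing down it reaches from about 0.4 to 0.85 m from the base axis. Payload 6.9 kg.
Tool frame: the origin (TCP) lies midway between the tips of the shut fingers; the grasp point (between the pads) lies behind it (ctrl.pinch_z is the z of the grasp point in the tool frame, in m); z points along the fingers, y is the direction in which the jaws open and shut (so a half turn about z gives the same grasp; the last joint's range is limited). The gripper opens to 85 mm and grips with 20 to 120 N. Pads are 22 mm wide; open, the fingers measure 114 mm over their backs; the gripper's body (76 mm by 85 mm) begins 54 mm behind the grasp point. The pads swing forward as they close: fully open they stand 13 mm farther back than shut.
Start: joints at [-1.163, 0.507, -0.238, 1.5, 0.126, 1.149, -0.155], TCP at [0.186, 0.597, 0.231] pointing down, gripper open.
Joint ranges: [-3.08, 3.08], [-0.24, 2.05], [-1.43, 1.35], [0, 2.5], [-1.52, 4.66], [0.17, 1.96], [-2.89, 2.89]. Speed limits (rad/s): [2.39, 2.39, 3.14, 3.14, 3.14, 3.14, 3.14].

INTERFACE

Orientations are given as a unit quaternion [w, x, y, z].
In Python, from station import ctrl, get_state, vision, ticket, models gives the robot as it stands. Calls block until the motion is done:
- ctrl.movep(position, orientation): joint-space move of the TCP to a pose.
- ctrl.movel(position, frame=None, max_speed=0.15): straight line of the TCP; frame=None keeps the orientation; max_speed is the mean speed in m/s.
- ctrl.set_joints(angles): joint-space move.
- ctrl.ungrasp() and ctrl.close_gripper(force=None): open the fingers fully, or close them until they stop; force is the grip in N (None keeps the last).
- ctrl.pause(seconds).
- ctrl.ik(position, orientation): joint angles nearest the present ones, or None.
- get_state(): the state.
- vision.grab_frame(name): name is "scene" or "top" or "wrist"; returns (picture, depth): 420x560x3 uint8, blue, green, red; 420x560 float32, m along the optical axis (not along the pixel's ray), 0 where there is no reading.
- vision.camera_info(name): a dict with "mtx" (3x3 intrinsics, pixels), "R" (3x3) and "t" (3): a world point X has camera coordinates R X + t; the wrist camera has in their place "hand_eye" (4x4, takes a point from camera to tool coordinates, whose origin is the TCP and whose axes are the flange's). Camera axes: x right, y down, z forward; pixel columns grow to the right and rows downward; lengths in m; the calibration is good to about 2 mm. A picture is of the moment at which its call begins: read the wrist's pose just before it. camera_info takes no time and is no camera call.
A pose or a line that the arm cannot do raises ctrl.Unreachable and nothing moves.
- ticket.close_job(): hands the job in, once; it reports no verdict.
Trained networks look in the newest picture that a camera, given by its name, has taken for a name from the list of things; names that differ only in an ending like _2 or _b are one class to them, and where a whole thing is asked for, a point or a joint stands for the part that bears it (a point fixed in the world has none). Each returns a list of dicts, best first, with "p" (0 to 1); they miss things now and then, are a little off and sometimes report something else, mostly with a low value. They report only what shows in the picture. A call takes as long as a camera call. They do not tell look-alikes from the thing itself.
- models.recognise(camera, target): "point" ([column, row] in pixels, amid what is visible of it).
- models.masks_of(camera, target): "mask" (420x560 bool, what is visible of it) and "point" ([column, row] in pixels, amid what is visible of it).
The state is a dict: "time": time; "qpos": joint angles; "qd": joint speeds; "tau": joint torques, N m; "tcp_pos": TCP position; "eef_rot": TCP orientation; "contact_force": force on the tool from outside, world axes, zero at the start; "wrist_torque": the same for the moment, N m; "width": finger opening in m.
Only numpy, scipy, OpenCV 4.12 (cv2) and the standard library are available. Lean on these libraries where they do the work, as an engineer would, in place of code of your own. Each camera call takes 0.05 s, during which the arm holds its last target.

## Working session

There is one attempt and no reset: what is moved stays moved. The work goes in short steps, each a Python script; the robot and the scene stay as the last script left them, time stands still between calls to the robot, and variables do not carry over. Pictures are saved under pics/ and viewed, and the job is handed in when it is done.

```bash
ls; mkdir -p pics
cat > h.py <<'E'
import numpy as np, cv2
from station import ctrl, get_state, vision, ticket, models
from scipy.spatial.transform import Rotation as Rn
def world(cam, depth, px, info=None, T=None):
    px=np.atleast_2d(px); K=None
    i=vision.camera_info(cam); K=np.array(i["mtx"])
    z=depth[px[:,1].astype(int),px[:,0].astype(int)]
    c=np.stack([(px[:,0]-K[0,2])/K[0,0]*z,(px[:,1]-K[1,2])/K[1,1]*z,z],1)
    if "R" in i: return (c-np.array(i["t"]))@np.array(i["R"])
    H=np.array(i["hand_eye"]); p=c@H[:3,:3].T+H[:3,3]
    return p@T[0].T+T[1]
def cloud(cam,depth,T=None):
    v,u=np.nonzero(depth>0); return np.stack([u,v],1), world(cam,depth,np.stack([u,v],1),T=T)
def tp():
    s=get_state(); q=s["eef_rot"]; return Rn.from_quat([q[1],q[2],q[3],q[0]]).as_matrix(), np.array(s["tcp_pos"])
def down(yaw):
    # tool z down, tool y axis at angle yaw in world xy
    y=np.array([np.cos(yaw),np.sin(yaw),0]); z=np.array([0,0,-1.]); x=np.cross(y,z)
    q=Rn.from_matrix(np.stack([x,y,z],1)).as_quat(); return [q[3],q[0],q[1],q[2]]
E
python3 - <<'E'
from h import *
s=get_state(); print(s, ctrl.pinch_z)
for c in ["scene","top","wrist"]:
    p,d=vision.grab_frame(c); cv2.imwrite(f"pics/{c}0.png",p); np.save(f"{c}0.npy",d)
    for t in ["cap","hub_top","spindle_nose","lap","lap_machine"]:
        for r in models.masks_of(c,t):
            m=r["mask"]; v,u=np.nonzero(m&(d>0)); 
            if len(u)==0: continue
            w=world(c,d,np.stack([u,v],1),T=tp()); print(c,t,round(r["p"],2),np.round(r["point"]),m.sum(),"med",np.round(np.median(w,0),3),"lo",np.round(np.percentile(w,2,axis=0),3),"hi",np.round(np.percentile(w,98,axis=0),3))
print(get_state()["time"])
E
```

```text
pics
{'time': 0.0, 'qpos': array([-1.16352013,  0.50831037, -0.23749382,  1.50114828,  0.12570439,
        1.14888868, -0.15480774]), 'qd': array([-7.18351150e-04,  1.47990778e-03, -3.58722097e-05,  9.54297893e-04,
        1.32361858e-03,  1.26304856e-04, -3.29290310e-04]), 'tau': array([-2.28332960e-04, -6.20617533e+01, -2.18651891e+00, -2.49647731e+01,
        1.27609874e-02,  1.21683109e-02, -2.66053496e-05]), 'tcp_pos': array([0.18570181, 0.59624405, 0.23044032]), 'eef_rot': array([-1.05353959e-04,  1.50323026e-01,  9.88636540e-01, -8.77107066e-04]), 'contact_force': array([-0.102707  ,  0.19213844, -0.61578301]), 'wrist_torque': array([ 0.01609948, -0.04311638,  0.02926025]), 'width': 0.08551863125656509} -0.0187
scene cap 0.64 [210. 202.] 146 med [0.479 0.423 0.022] lo [0.463 0.415 0.004] hi [0.501 0.446 0.034]
scene cap 0.52 [216. 212.] 91 med [0.473 0.351 0.017] lo [0.461 0.337 0.   ] hi [0.493 0.399 0.025]
scene hub_top 0.64 [265. 240.] 4761 med [0.487 0.048 0.063] lo [0.409 0.    0.011] hi [0.633 0.226 0.108]
scene hub_top 0.62 [259. 214.] 1376 med [0.516 0.115 0.112] lo [0
[... 587 characters left out ...]
83 0.356 0.022] lo [0.468 0.344 0.003] hi [0.495 0.37  0.026]
top hub_top 0.97 [294. 221.] 3518 med [0.533 0.134 0.112] lo [0.465 0.067 0.109] hi [0.6   0.201 0.143]
top spindle_nose 0.47 [295. 228.] 116 med [0.532 0.134 0.142] lo [0.522 0.12  0.087] hi [0.541 0.15  0.147]
top lap 0.8 [293. 233.] 3573 med [0.533 0.134 0.112] lo [0.465 0.066 0.109] hi [0.6   0.203 0.143]
top lap 0.66 [396. 194.] 54 med [ 0.608 -0.105  0.004] lo [ 0.591 -0.111 -0.001] hi [ 0.621 -0.099  0.012]
top lap_machine 0.6 [294. 232.] 6322 med [0.527 0.133 0.065] lo [0.418 0.012 0.047] hi [0.642 0.259 0.111]
wrist lap_machine 0.68 [105. 405.] 1275 med [0.442 0.247 0.035] lo [0.416 0.236 0.009] hi [0.496 0.255 0.062]
0.9
```

Run:
```python
import cv2
a=cv2.imread("pics/top0.png"); b=cv2.imread("pics/scene0.png")
cv2.imwrite("pics/top0c.png",cv2.resize(a[120:320,120:420],None,fx=2.6,fy=2.6,interpolation=cv2.INTER_CUBIC))
```

```text
(no output)
```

View pics/scene0.png

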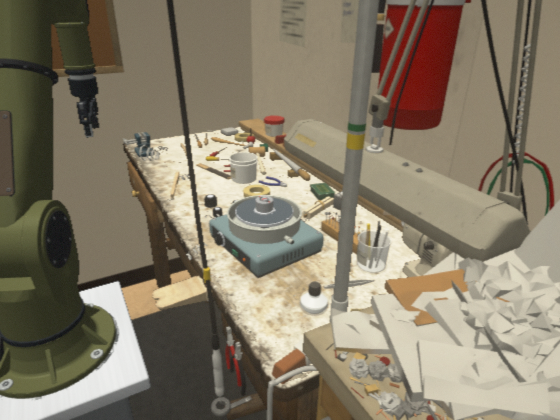

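View pics/top0c.png

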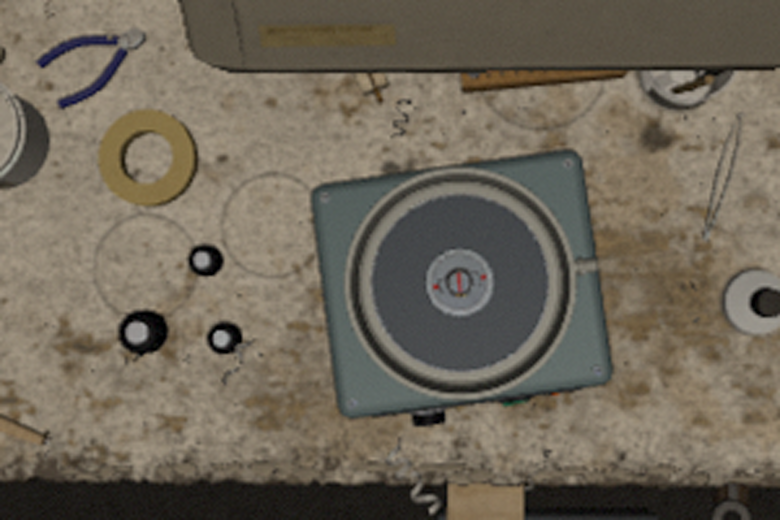

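View pics/wrist0.png

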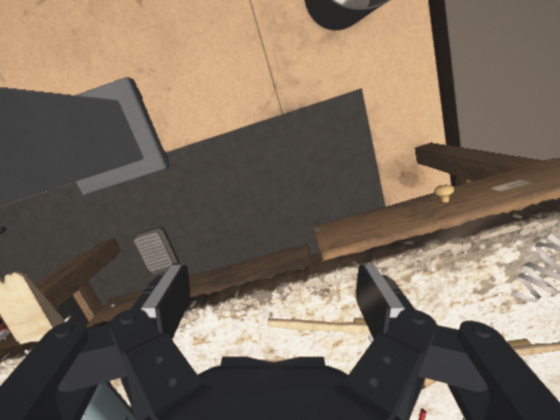

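Run:
```python
from h import *
i=vision.camera_info("wrist"); print(np.round(i["hand_eye"],3), i["mtx"])
d=np.load("top0.npy"); u,w=cloud("top",d)
# plate circle centre: fit points of height .108-.116 in region
m=(abs(w[:,2]-.112)<.003)&(np.hypot(w[:,0]-.533,w[:,1]-.134)<.09)
p=u[m].astype(np.float32)
m2=(w[:,2]>.136)&(np.hypot(w[:,0]-.533,w[:,1]-.134)<.05); print("hub",w[m2].mean(0),(w[m2].max(0)+w[m2].min(0))/2,np.ptp(w[m2],0))
r=w[(w[:,2]>.09)&(w[:,2]<.125)]; r=r[np.hypot(r[:,0]-.533,r[:,1]-.134)<.115]; print("pan",(r.max(0)+r.min(0))/2,np.ptp(r,axis=0))
c=w[(np.hypot(w[:,0]-.488,w[:,1]-.43)<.035)&(w[:,2]>.027)&(w[:,2]<.04)]; print("cap",(c.max(0)+c.min(0))/2,np.ptp(c,axis=0),np.median(c,0),len(c))
for y in np.arange(-3.1,3.2,.4):
    q=ctrl.ik([.533,.134,.115],down(y)); print(round(y,2), None if q is None else np.round(q,2))
for y in np.arange(-3.1,3.2,.4):
    q=ctrl.ik([.488,.43,.03],down(y)); print(round(y,2), None if q is None else np.round(q,2))
```

```text
[[ 0.    -0.951 -0.309  0.078]
 [ 1.     0.    -0.     0.001]
 [ 0.001 -0.309  0.951 -0.142]
 [ 0.     0.     0.     1.   ]] [[289.4742414    0.         272.44633176]
 [  0.         289.4742414  210.60481249]
 [  0.           0.           1.        ]]
hub [0.53348321 0.13444226 0.14227412] [0.53402403 0.13425748 0.1420181 ] [0.04476779 0.04263616 0.01093062]
pan [0.53389295 0.13499581 0.1072518 ] [0.19521183 0.19519731 0.03448071]
cap [0.4880289  0.43490134 0.03126347] [0.03875866 0.03708248 0.0084471 ] [0.48813644 0.43349277 0.03130902] 185
-3.1 [ 0.1   0.57 -0.6   1.85  0.42  0.85  2.47]
-2.7 [ 0.17  0.59 -0.71  1.85  0.49  0.88  2.8 ]
-2.3 [-0.93  0.8   1.15  1.87 -0.85  1.07 -1.73]
-1.9 [-0.85  0.7   0.95  1.87 -0.7   0.95 -1.48]
-1.5 [-0.59  0.55  0.47  1.86 -0.34  0.8  -1.45]
-1.1 [-0.56  0.54  0.41  1.86 -0.29  0.79 -1.1 ]
-0.7 [-0.53  0.54  0.36  1.86 -0.26  0.79 -0.73]
-0.3 [-0.47  0.53  0.27  1.86 -0.19  0.78 -0.4 ]
0.1 [-0.41  0.52  0.18  1.86 -0.13  0.77 -0.06]
0.5 [-0.35  0.51  0.1   1.86 -0.07  0.77  0.28]
0.9 [-0.3   0.51  0.01  1.86 -0.    0.77  0.61]
1.3 [-0.24  0.51
[... 299 characters left out ...]
.65  0.68  0.92  2.24]
-2.3 [-0.3   0.88 -0.84  1.65  0.76  0.97  2.57]
-1.9 [-1.31  1.06  1.15  1.66 -1.05  1.16 -1.77]
-1.5 [-1.    0.79  0.42  1.66 -0.42  0.79 -1.89]
-1.1 [-0.95  0.77  0.33  1.66 -0.33  0.77 -1.57]
-0.7 [-0.9   0.76  0.24  1.66 -0.24  0.76 -1.25]
-0.3 [-0.84  0.75  0.13  1.65 -0.13  0.75 -0.95]
0.1 [-0.79  0.74  0.04  1.65 -0.04  0.75 -0.62]
0.5 [-0.74  0.74 -0.03  1.65  0.03  0.75 -0.29]
0.9 [-0.7   0.74 -0.1   1.65  0.1   0.75  0.05]
1.3 [-0.66  0.75 -0.18  1.65  0.18  0.76  0.39]
1.7 [-0.61  0.75 -0.26  1.65  0.26  0.77  0.71]
2.1 [-0.55  0.76 -0.37  1.65  0.35  0.79  1.03]
2.5 [-0.5   0.78 -0.46  1.65  0.44  0.82  1.36]
2.9 [-0.44  0.8  -0.56  1.65  0.53  0.85  1.68]
```

Run:
```python
from h import *
t0=get_state()["time"]
ctrl.movep([.534,.1345,.235],down(0.9))
print(get_state()["time"]-t0)
T=tp(); p,d=vision.grab_frame("wrist"); cv2.imwrite("pics/w1.png",p); np.save("w1.npy",d)
np.savez("T1.npz",R=T[0],t=T[1]); print(T[1])
for t in ["hub_top","spindle_nose"]:
  for r in models.masks_of("wrist",t):
    v,u=np.nonzero(r["mask"]&(d>0)); w=world("wrist",d,np.stack([u,v],1),T=T); print(t,r["p"],r["point"],np.round(np.median(w,0),3),np.round(w.min(0),3),np.round(w.max(0),3))
```

```text
2.075
[0.53370184 0.13605199 0.23489265]
hub_top 0.84 [268.9, 195.1] [0.524 0.142 0.112] [0.454 0.046 0.065] [0.619 0.21  0.143]
spindle_nose 0.9 [270.7, 210.2] [0.532 0.137 0.143] [0.522 0.126 0.088] [0.543 0.146 0.145]
```

View pics/w1.png

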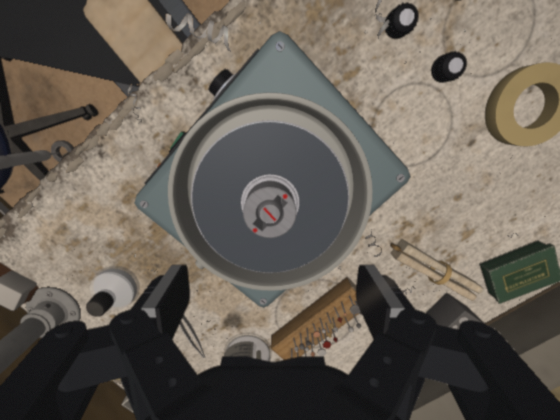

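```bash
cat >> h.py <<'E'
def redang(p,T,c=(.534,.135),zn=.144,zh=.142,save=None):
    i=vision.camera_info("wrist"); K=np.array(i["mtx"]); H=np.array(i["hand_eye"])
    b=p.astype(int); red=(b[...,2]>110)&(b[...,2]-b[...,1]>60)&(b[...,2]-b[...,0]>60)
    v,u=np.nonzero(red); wt=(b[...,2]-b[...,1])[v,u]
    dr=np.stack([(u-K[0,2])/K[0,0],(v-K[1,2])/K[1,1],np.ones(len(u))],1)@(T[0]@H[:3,:3]).T; o=T[0]@H[:3,3]+T[1]
    def at(z): return o+dr*((z-o[2])/dr[:,2])[:,None]
    W=at(zn); r=np.hypot(W[:,0]-c[0],W[:,1]-c[1])
    L=W[r<.0095]; 
    cov=np.cov((L[:,:2]).T); e,V=np.linalg.eigh(cov); aL=np.arctan2(V[1,1],V[0,1])
    Wh=at(zh); rh=np.hypot(Wh[:,0]-c[0],Wh[:,1]-c[1]); D=Wh[(rh>.0125)&(rh<.028)][:,:2]
    if len(D)<2: print("few dots"); return
    e2,V2=np.linalg.eigh(np.cov(D.T)); a0=np.arctan2(V2[1,1],V2[0,1]); s=(D-D.mean(0))@V2[:,1]
    m1,m2=D[s>0].mean(0),D[s<=0].mean(0); aD=np.arctan2(*(m1-m2)[::-1])
    df=(aL-aD+np.pi/2)%np.pi-np.pi/2
    print("line",aL%np.pi,len(L),L.mean(0)[:2],"eig",np.sqrt(e),"dots",aD%np.pi,len(D),(m1+m2)/2,"sep",np.linalg.norm(m1-m2),"turn lap by",df)
    return aL,aD,df,(m1+m2)/2
E
python3 - <<'E'
from h import *
p=cv2.imread("pics/w1.png");z=np.load("T1.npz");T=(z["R"],z["t"])
redang(p,T)
d=np.load("w1.npy");u,w=cloud("wrist",d,T)
m=(w[:,2]>.135)&(w[:,2]<.15)&(np.hypot(w[:,0]-.533,w[:,1]-.134)<.05);print((w[m].max(0)+w[m].min(0))/2,np.ptp(w[m],0),m.sum())
cv2.imwrite("pics/w1c.png",cv2.resize(p[170:250,230:310],None,fx=7,fy=7,interpolation=cv2.INTER_CUBIC))
E
```

```text
line 0.047656162862259155 40 [0.53274082 0.13451176] eig [0.0006253  0.00405143] dots 1.7704236360691052 30 [0.53309285 0.13450798] sep 0.03988340032983075 turn lap by 1.4188251803829468
[0.5330443  0.13449694 0.14019615] [0.04618923 0.04643449 0.01037555] 2014
```

View pics/w1c.png

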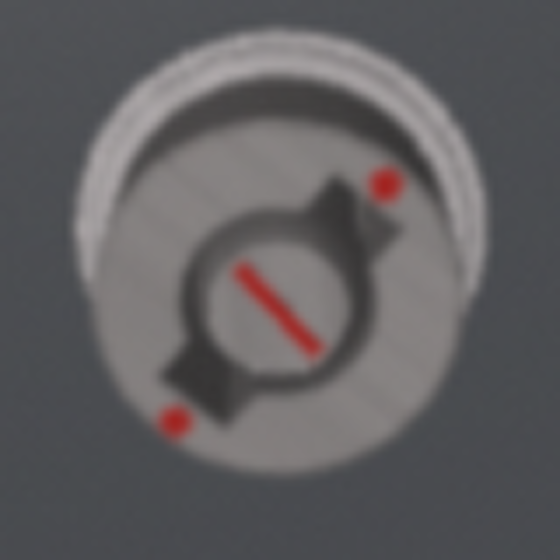

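Run:
```python
from h import *
def rep(n):
    s=get_state(); print(n,round(s["time"],2),np.round(s["tcp_pos"],4),np.round(s["contact_force"],1),np.round(s["wrist_torque"],2),round(s["width"],4))
c=[.533,.1345]
ctrl.movel([*c,.20],down(0.2)); rep("yaw")
ctrl.movel([*c,.116],max_speed=.1); rep("down")
T=tp(); p,d=vision.grab_frame("wrist"); cv2.imwrite("pics/w2.png",p)
```

```text
yaw 3.98 [0.5331 0.1348 0.2002] [1.1 0.4 0.1] [-0.02  0.02 -0.02] 0.0854
down 4.97 [0.5334 0.1345 0.1166] [ 0.8 -0.4 -0.3] [ 0.01 -0.    0.  ] 0.0854
```

View pics/w2.png

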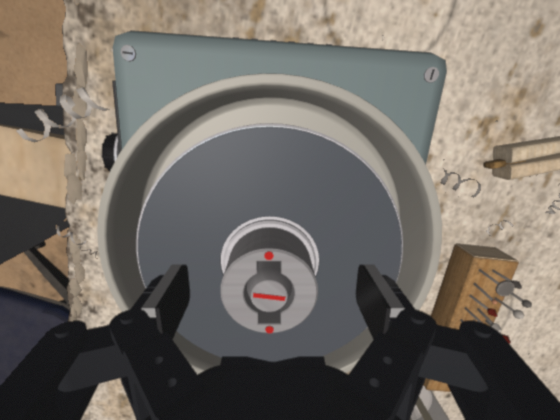

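Run:
```python
from h import *
def rep(n):
    s=get_state(); print(n,round(s["time"],2),np.round(s["tcp_pos"],4),np.round(s["contact_force"],1),np.round(s["wrist_torque"],2),round(s["width"],4))
c=[.533,.1345]
a=redang(cv2.imread("pics/w2.png"),tp(),c=c)
ctrl.close_gripper(30); rep("closed")
ctrl.movel([*c,.116],down(0.55)); rep("turn")
T=tp(); p,d=vision.grab_frame("wrist"); cv2.imwrite("pics/w3.png",p)
redang(p,T,c=c)
```

```text
line 0.06031151660739287 151 [0.53322523 0.13462465] eig [0.000723   0.00433602] dots 1.7737658203435975 112 [0.53328956 0.13460019] sep 0.039980410780430846 turn lap by 1.4281383498535885
closed 5.47 [0.5329 0.1345 0.1165] [-2.6 -0.5  5.6] [-0.09  0.38 -0.02] 0.0446
turn 5.97 [0.5328 0.1347 0.1165] [-2.3 -0.4  5.9] [0.11 0.56 0.07] 0.0448
line 0.06643860409714675 147 [0.53305626 0.13467258] eig [0.00070033 0.0043305 ] dots 2.125998745000839 111 [0.53416854 0.13515252] sep 0.03979940166470589 turn lap by 1.0820325126861015
```

View pics/w3.png

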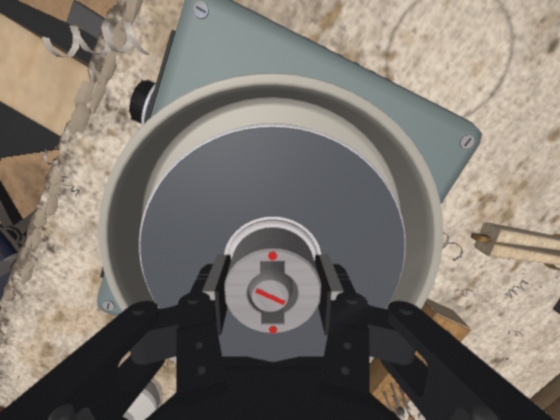

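Run:
```python
from h import *
def rep(n):
    s=get_state(); print(n,round(s["time"],2),np.round(s["tcp_pos"],4),np.round(s["contact_force"],1),np.round(s["wrist_torque"],2),round(s["width"],4))
c=[.533,.1345]
ctrl.movel([*c,.116],down(1.1)); rep("turn")
ctrl.movel([*c,.116],down(1.625)); ctrl.pause(.2); rep("turn")
T=tp(); p,d=vision.grab_frame("wrist"); cv2.imwrite("pics/w4.png",p)
redang(p,T,c=c)
```

```text
turn 6.72 [0.5328 0.1348 0.1164] [-2.4  0.1  4.9] [ 0.2   0.59 -0.02] 0.045
turn 7.6 [0.5328 0.1345 0.1158] [ 0.  -0.4 -6.1] [-0.04  0.04 -0.02] 0.0449
line 0.06494940148064998 144 [0.53321713 0.13461633] eig [0.00067794 0.00435762] dots 0.05568116282478863 117 [0.53349873 0.13481149] sep 0.03971222534690075 turn lap by 0.00926823865586135
```

View pics/w4.png

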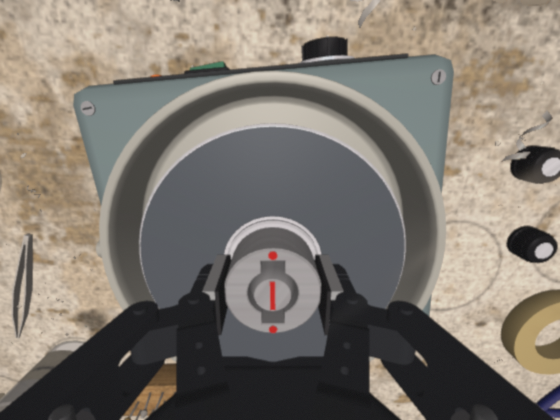

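Aligned within 0.01 rad, with the lap's weight now carried by the gripper (fz −6). Releasing.

Run:
```python
from h import *
def rep(n):
    s=get_state(); print(n,round(s["time"],2),np.round(s["tcp_pos"],4),np.round(s["contact_force"],1),np.round(s["wrist_torque"],2),round(s["width"],4))
ctrl.ungrasp(); ctrl.pause(.3); rep("open")
ctrl.movel([.533,.1345,.235],max_speed=.25); rep("up")
T=tp(); p,d=vision.grab_frame("wrist"); cv2.imwrite("pics/w5.png",p)
redang(p,T,c=(.533,.1345),zh=.128)
u,w=cloud("wrist",d,T); r=np.hypot(w[:,0]-.533,w[:,1]-.1345)
for a,b in [(0,.007),(.018,.022),(.04,.07),(.095,.098)]: print(a,np.median(w[(r>a)&(r<b),2]))
```

```text
open 8.43 [0.533  0.1345 0.116 ] [-0.3 -0.1  1.1] [-0.03 -0.03  0.04] 0.0855
up 9.06 [0.5329 0.1344 0.2352] [-0.7 -0.5  0.3] [-0.01 -0.01 -0.  ] 0.0853
line 0.06309375915886895 38 [0.53305074 0.13448817] eig [0.00056667 0.00440131] dots 0.054509071951438504 28 [0.53352695 0.13463876] sep 0.03891613811877767 turn lap by 0.008584687207430441
0 0.14365370465143318
0.018 0.3146066591021162
0.04 0.29790700054666347
0.095 0.10755242783736488
```

View pics/w5.png

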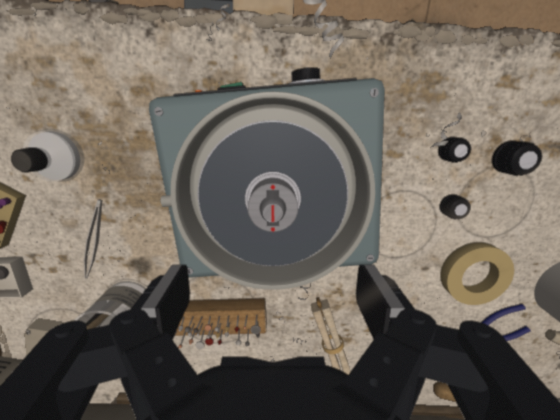

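Run:
```python
from h import *
T=tp(); p,d=vision.grab_frame("wrist"); u,w=cloud("wrist",d,T); w=w[w[:,2]<.16]; r=np.hypot(w[:,0]-.533,w[:,1]-.1345)
for a,b in [(0,.007),(.018,.022),(.04,.07),(.095,.098)]: print(a,np.median(w[(r>a)&(r<b),2]))
ctrl.movep([.488,.433,.145],down(0.1))
s=get_state(); print(s["time"],s["tcp_pos"])
T=tp(); p,d=vision.grab_frame("wrist"); cv2.imwrite("pics/w6.png",p)
for rr in models.masks_of("wrist","cap"):
    v,u=np.nonzero(rr["mask"]&(d>0)); w=world("wrist",d,np.stack([u,v],1),T=T); t=w[w[:,2]>.028]; print(rr["p"],rr["point"],np.round(w.max(0),3),np.round(w.min(0),3), np.round((t.max(0)+t.min(0))/2,4) if len(t) else 0, np.ptp(t,axis=0) if len(t) else 0)
```

```text
0 0.1435945332400544
0.018 0.1273133115547996
0.04 0.09750352056940287
0.095 0.10751805816603097
10.7583 [0.48857104 0.43207838 0.14486206]
0.8 [328.1, 257.4] [0.575 0.394 0.026] [ 0.54   0.364 -0.002] 0 0
0.71 [269.2, 198.0] [0.51  0.457 0.034] [ 0.467  0.412 -0.001] [0.4879 0.4364 0.031 ] [0.03648333 0.03658916 0.00594107]
0.66 [256.6, 263.6] [0.497 0.375 0.025] [0.467 0.346 0.001] 0 0
```

View pics/w6.png

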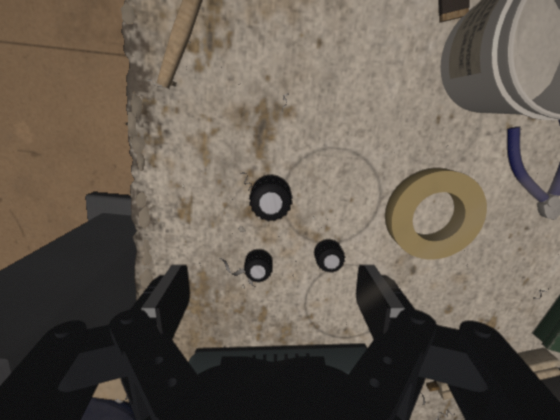

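Run:
```python
from h import *
T=tp(); p,d=vision.grab_frame("wrist")
u,w=cloud("wrist",d,T); m=(np.hypot(w[:,0]-.488,w[:,1]-.435)<.04)
for lo,hi in [(.003,.01),(.01,.02),(.02,.028),(.028,.031),(.031,.036)]:
    k=w[m&(w[:,2]>lo)&(w[:,2]<hi)]
    if len(k): 
        c,r=cv2.minEnclosingCircle(k[:,:2].astype(np.float32)*1000); print(lo,len(k),np.round(k.min(0),4),np.round(k.max(0),4),c,r)
cv2.imwrite("pics/w6c.png",cv2.resize(p[160:240,230:310],None,fx=6,fy=6))
```

```text
0.003 101 [0.4605 0.439  0.0032] [0.5069 0.4569 0.01  ] (483.6930236816406, 446.035888671875) 23.386924743652344
0.01 99 [0.467  0.4297 0.0101] [0.5085 0.4569 0.0199] (487.85528564453125, 436.1365966796875) 20.91117286682129
0.02 226 [0.4676 0.4152 0.0201] [0.5086 0.4567 0.028 ] (487.7443542480469, 435.9754638671875) 20.848291397094727
0.028 441 [0.4691 0.4177 0.028 ] [0.5058 0.454  0.031 ] (487.72540283203125, 436.1286315917969) 18.661117553710938
0.031 735 [0.4719 0.4195 0.031 ] [0.5036 0.4528 0.0337] (487.7978515625, 436.5559387207031) 17.01193618774414
```

View pics/w6c.png

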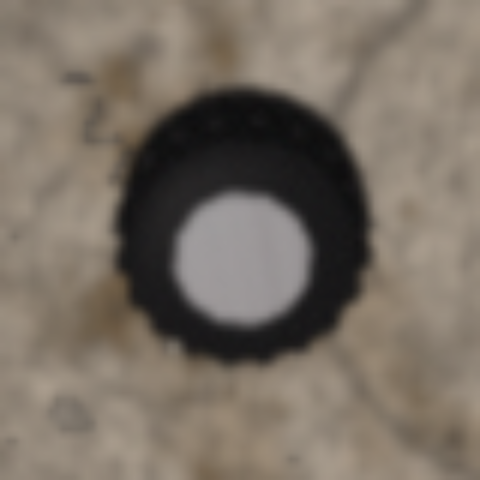

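Run:
```python
from h import *
def rep(n):
    s=get_state(); print(n,round(s["time"],2),np.round(s["tcp_pos"],4),np.round(s["contact_force"],1),np.round(s["wrist_torque"],2),round(s["width"],4))
c=[.4878,.436]
ctrl.movel([*c,.06],max_speed=.15); rep("a")
ctrl.movel([*c,.0075],max_speed=.08); ctrl.pause(.1); rep("d")
ctrl.close_gripper(40); rep("closed")
ctrl.movel([*c,.22],max_speed=.2); rep("up")
T=tp(); p,d=vision.grab_frame("wrist"); cv2.imwrite("pics/w7.png",p); np.save("w7.npy",d)
u,w=cloud("wrist",d,T); l=(w-T[1])@T[0]
r=np.hypot(l[:,0],l[:,1])<.03
for a in np.arange(-.035,.012,.005):
    k=l[r&(l[:,2]>a)&(l[:,2]<a+.005)&(abs(l[:,1])<.019)]
    if len(k): print(round(a,3),len(k),k.min(0),k.max(0))
```

```text
a 11.62 [0.4884 0.4362 0.0607] [ 0.  -0.  -0.1] [-0.03  0.01 -0.02] 0.0856
d 12.53 [0.4882 0.4363 0.0081] [0.3 0.3 0.2] [ 0.02  0.06 -0.01] 0.0854
closed 13.02 [0.4879 0.4362 0.0081] [-1.4 -0.7  6.2] [-0.23  0.31  0.06] 0.0413
up 14.23 [0.4873 0.4356 0.2186] [-0.5  1.  -0.9] [-0.01 -0.04 -0.04] 0.0411
-0.035 47 [-0.01072134 -0.01899796 -0.03481557] [ 0.01164805 -0.01873061 -0.03012629]
-0.03 51 [-0.01078043 -0.0189985  -0.02977782] [ 0.01126795  0.00798897 -0.02504296]
-0.025 3970 [-0.01864574 -0.01899926 -0.02499404] [ 0.01885061  0.01899032 -0.02000301]
-0.02 688 [-0.0105236  -0.0189987  -0.01999544] [ 0.02082267  0.0189779  -0.01501418]
-0.015 354 [-0.01029835 -0.01898901 -0.01499759] [ 0.02081931  0.01898556 -0.01001419]
-0.01 287 [-0.0104029  -0.01898306 -0.00999813] [ 0.02097301  0.01879906 -0.00500703]
-0.005 236 [ 0.0036428  -0.01899975 -0.00499894] [ 2.09757003e-02  1.89871736e-02 -2.44657386e-05]
0.0 339 [ 5.04590666e-03 -1.85731838e-02  2.05000995e-05] [0.02143993 0.01898436 0.00497952]
0.005 104 [ 0.00546684 -0.01861427  0.00501936] [0.02095638 0.01870784 0.00816926]
```

View pics/w7.png

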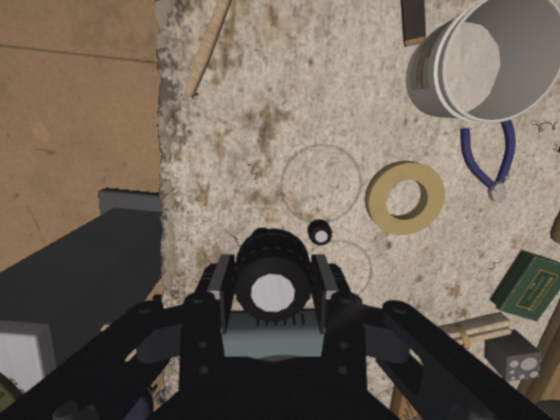

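Run:
```python
from h import *
def rep(n):
    s=get_state(); print(n,round(s["time"],2),np.round(s["tcp_pos"],4),np.round(s["contact_force"],1),np.round(s["wrist_torque"],2),round(s["width"],4)); return s
c=[.5332,.1346]
ctrl.movel([*c,.22],max_speed=.2); rep("over")
ctrl.movel([*c,.158],max_speed=.1); ctrl.pause(.2); rep("pre")
T=tp(); p,d=vision.grab_frame("wrist"); cv2.imwrite("pics/w8.png",p)
for z in [.150,.145,.141,.138]:
    ctrl.movel([*c,z],max_speed=.04); s=rep(z)
    if abs(s["contact_force"][2])>12: print("stop"); break
```

```text
over 15.96 [0.5329 0.1359 0.2199] [ 0.3  1.2 -1.5] [ 0.01 -0.02  0.08] 0.0409
pre 16.93 [0.5336 0.1347 0.1587] [ 0.1 -0.4 -0.1] [ 0.    0.01 -0.03] 0.0415
0.15 17.32 [0.5329 0.1345 0.1496] [-0.   0.5  0.2] [-0.   -0.04  0.  ] 0.0411
0.145 17.6 [0.533  0.1345 0.1447] [-0.2 -0.7 -1. ] [-0.02  0.    0.01] 0.0409
0.141 17.85 [0.533  0.1346 0.1407] [ 0.6 -0.1 -0.7] [-0.01  0.01  0.01] 0.0408
0.138 18.1 [0.5331 0.1346 0.1378] [ 0.2  0.8 -1.3] [ 0.01  0.   -0.03] 0.041
```

View pics/w8.png

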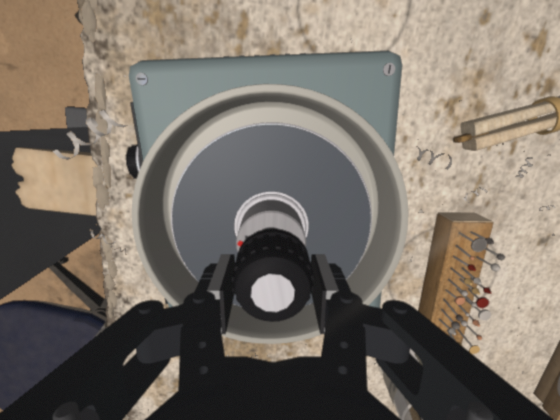

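The cap slid over the nose with no resistance. I'll go down the last 2 mm, release and check.

Run:
```python
from h import *
def rep(n):
    s=get_state(); print(n,round(s["time"],2),np.round(s["tcp_pos"],4),np.round(s["contact_force"],1),np.round(s["wrist_torque"],2),round(s["width"],4)); return s
c=[.5332,.1346]
for z in [.1368,.1358]:
    ctrl.movel([*c,z],max_speed=.03); s=rep(z)
    if s["contact_force"][2]>5: break
ctrl.ungrasp(); ctrl.pause(.2); rep("open")
ctrl.movel([*c,.25],max_speed=.2); rep("up")
T=tp(); p,d=vision.grab_frame("wrist"); cv2.imwrite("pics/w9.png",p)
u,w=cloud("wrist",d,T); w=w[w[:,2]<.18]; r=np.hypot(w[:,0]-.533,w[:,1]-.1346)
for lo,hi in [(.08,.1),(.1,.118),(.13,.14),(.14,.15),(.15,.157),(.157,.165)]:
    k=w[(r<.035 if lo>.12 else (r>.03)&(r<.075))&(w[:,2]>lo)&(w[:,2]<hi)]
    if len(k)>3: q=k[:,:2].astype(np.float32)*1000; print(lo,len(k),np.median(k[:,2]),cv2.minEnclosingCircle(q))
k=w[(r<.014)]; A=np.c_[k[:,:2]-[.533,.1346],np.ones(len(k))]; print("cap top plane",np.linalg.lstsq(A,k[:,2],rcond=None)[0])
p,d=vision.grab_frame("top"); cv2.imwrite("pics/top1.png",cv2.resize(p[120:320,120:420],None,fx=2.6,fy=2.6))
p,d=vision.grab_frame("scene"); cv2.imwrite("pics/sc1.png",cv2.resize(p[170:330,180:400],None,fx=3.5,fy=3.5))
```

```text
0.1368 18.35 [0.5332 0.1346 0.1368] [ 0.  -0.1 -1.1] [ 0.01 -0.03 -0.  ] 0.0409
0.1358 18.6 [0.5334 0.1346 0.1361] [-1.  -0.3  2.8] [-0.03  0.13 -0.  ] 0.0413
open 19.31 [0.5332 0.1346 0.1358] [-0.9 -0.9 -0.5] [-0.02  0.01  0.05] 0.0854
up 20.03 [0.5326 0.1345 0.2491] [ 0.8  0.3 -0.2] [0.   0.03 0.04] 0.0854
0.08 12514 0.09757064076424063 ((533.010986328125, 134.6218719482422), 74.98487854003906)
0.1 4 0.10015848979117496 ((539.1817016601562, 143.4937286376953), 64.75277709960938)
0.13 140 0.13469077563642023 ((534.3795166015625, 140.2056121826172), 19.99610710144043)
0.14 123 0.14527990626827486 ((535.1458740234375, 135.3994140625), 20.887088775634766)
0.15 314 0.15350459059457158 ((534.8958129882812, 134.69476318359375), 21.060657501220703)
0.157 1315 0.15941603628034143 ((534.6797485351562, 135.19593811035156), 18.386932373046875)
cap top plane [0.01774624 0.00177063 0.15979245]
```

View pics/w9.png

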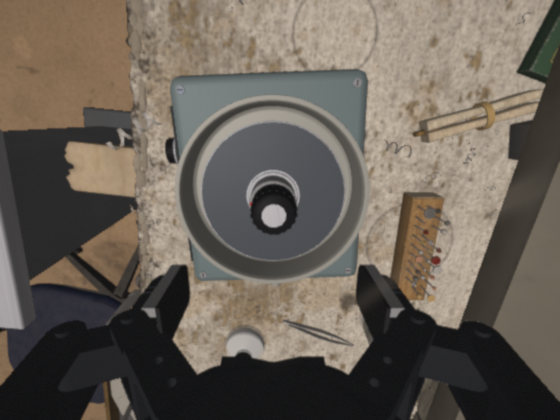

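View pics/sc1.png

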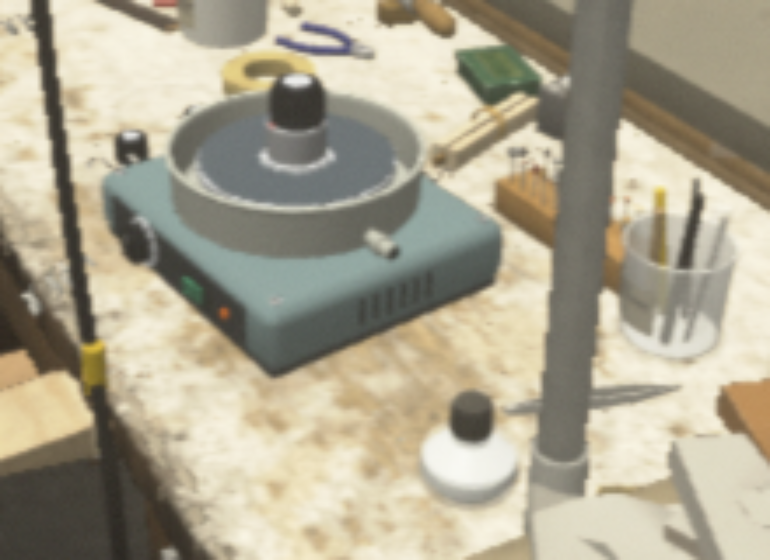

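View pics/top1.png

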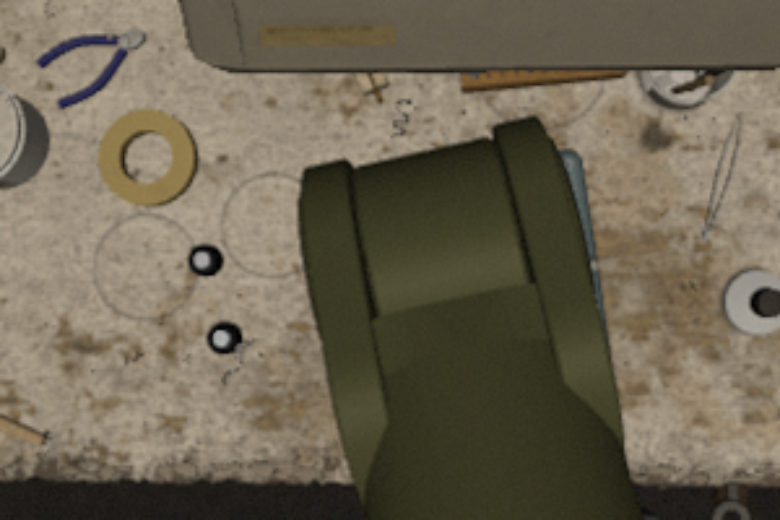

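```bash
python3 -c "
from h import *
ticket.close_job(); print(get_state()['time'])"
```

```text
the job is handed in; nothing more can be done
the job is handed in; nothing more can be done
```

The lap is home on the spindle keys, the 42 mm cap sits on its hub, and the job is handed in at about 20 s on the robot's clock.

- **Lap:** I gripped the hub and turned it about 1.42 rad counterclockwise. The hub's red dots then lined up with the spindle's red line to within 0.01 rad, and on release the lap dropped. I measured the hub top at 127 mm and the plate top at 97.5 mm, against nominal 128 and 98 mm.
- **Cap:** I picked the cap by its measured radius of about 21 mm, passing over the two smaller ones. It went over the nose with at most about 3 N on the wrist. I measured its top at 159.5 mm against nominal 160 mm, and its centre within about 1.5 mm of the spindle axis. A plane fitted to its top showed a slope of 0.018. I put that down to depth noise because the height matches, but I did not check it further.
- **Bystanders:** The spirit lamp, tweezers and tape roll look unmoved in the top and scene pictures. The robot was clear of everything at hand-in.

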